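# Iced coffee: syrup, ice and the bell

### The arm

A 6-joint arm with a two-finger parallel gripper is mounted at the origin on the work surface. World frame = base frame: x ahead of the robot, y to its left, z up, the work surface at z = 0. Lengths are in m, angles in rad, forces in N, time in s.
With the tool pointing down it reaches from about 0.25 to 0.8 m from the base axis. Payload 3.9 kg.
Tool frame: the origin (TCP) lies midway between the tips of the shut fingers; the grasp point (between the pads) lies behind it (arm.pinch_z is the z of the grasp point in the tool frame, in m); z points along the fingers, y is the line along which they close (so a half turn about z gives the same grasp; the last joint's range is limited). The gripper opens to 85 mm and grips with 20 to 120 N. Pads are 22 mm wide; open, the fingers measure 114 mm over their backs; the gripper's body (76 mm by 85 mm) begins 54 mm behind the grasp point. The pads swing forward as they close: fully open they stand 13 mm farther back than shut.
Start: joints at [1.236, 0.26, -0.138, 1.173, 0, 1.571], TCP at [0.172, 0.496, 0.231] pointing down, gripper open.
Joint ranges: [-2.78, 2.78], [-0.83, 1.72], [-1.28, 1.37], [-1.9, 2.12], [-1.57, 1.48], [-3.14, 3.14]. Speed limits (rad/s): [2.57, 2.57, 3.14, 3.14, 3.14, 3.14].

### API

Orientations are given as a unit quaternion [x, y, z, w].
In Python, from plant import arm, get_image, get_calibration, models gives the robot as it stands.
- The arm moves only by the tool move_arm, never from a script. Its argument "motion" is text: rows parted by semicolons, each of 7 numbers parted by spaces: the turn, a rotation vector about the world's x, y, z in rad, then the shift along the world's x, y, z in mm, then the finger opening in mm, from 0 to 85.4. In form: ax ay az x y z gripper; .... A call has 1 to 20 rows; each row shifts and turns the commanded pose from where the row before left it; what a row does not reach is not made up. A row lasts 1/8 s, in which the tool goes at most 62.5 mm and 10.7 degrees, less where a joint would pass 70% of its speed; a pose out of reach is approached as far as the arm can. A call is refused whole if a number of a shift passes 62.5 or a number of a turn 0.188, either way. A call with a gripper value outside its range is refused whole. The fingers move at their own pace and stop on an object; "squeeze" is the grip in N (left out, the last holds). Time passes only in rows, so rows that do not move let the fingers close. It gives the time, the measured TCP pose, the force, the opening and the grip force at its end, in the units of the state.
- arm.sense(): the state, without advancing time (a new reading comes with each control period).
- get_image(name): name is "side" or "top" or "wrist"; returns the picture (384x512x3 uint8, red, green, blue); there is no depth.
- get_calibration(name): a dict with "intrinsics" (3x3 intrinsics, pixels), "extrinsics" (4x4, takes a point from world to camera coordinates); the wrist camera has in their place "mount" (4x4, takes a point from camera to tool coordinates, whose origin is the TCP and whose axes are the flange's). Camera axes: x right, y down, z forward; pixel columns grow to the right and rows downward; lengths in m; the calibration is good to about 2 mm. A picture is of the moment at which its call begins: read the wrist's pose just before it. get_calibration takes no time and is no camera call.
- arm.hand_in(): hands the job in; it is judged then, once.
Trained networks look in the newest picture that a camera, given by its name, has taken for a name from the list of things; names that differ only in an ending like _2 or _b are one class to them, and where a whole thing is asked for, a point or a joint stands for the part that bears it (a point fixed in the world has none). Each returns a list of dicts, best first, with "conf" (0 to 1); they miss things now and then, are a little off and sometimes report something else, mostly with a low value. They report only what shows in the picture. A call takes as long as a camera call. They do not tell look-alikes from the thing itself.
- models.boxes_of(thing, camera): "at" ([x, y, z] in m, in the coordinates of the camera as it stood for that picture, good to about 4 mm: the middle of the surface that is visible of it).
- models.tip_of(thing, camera): "at" ([x, y, z] in m, in the coordinates of the camera as it stood for that picture, good to about 4 mm: a listed point, or the origin of a listed thing).
The state is a dict: "time_s": time; "qpos": joint angles; "dq": joint speeds; "joint_efforts": joint torques, N m; "ee_pos": TCP position; "ee_rot": TCP orientation; "contact_force": force on the tool from outside, world axes, zero at the start; "moment": the same for the moment, N m; "finger_gap": opening from 0.0 (shut) to 1.0 (fully open); "grip_force": force on a finger pad.
Only numpy, scipy, OpenCV 4.12 (cv2) and the standard library are available. Lean on these libraries where they do the work, as an engineer would, in place of code of your own. Each camera call takes 0.05 s, during which the arm holds its last target. There are 200 camera calls.

### The job

Get a jug ready for an iced coffee. Stand the empty jug under the nozzle of the syrup pump and press the pump head right down to its stop, then stand the jug on the round serving mat. Using the scoop, never the fingers, put all the ice from the pan into the jug, stand the scoop back on its blue rest, and last of all ring the counter bell to call the order; leave the kettle, the cup and the jar alone.

Things in the scene. Friction and masses are not known exactly. Their poses are not given: they have to be found in the camera images.
- jug: clear glass jug with a dark wooden band near the rim and a dark wooden handle; outside radius 50 (47 at the foot), inside radius 46, height 105, floor 5 thick, about 300 g, loose. Origin: centre of its underside; z up; the handle sticks out towards -x (at the start within 35 degrees of world -x)
- jug_grip (a point): grip point on the jug's handle, 72 mm from the jug's axis and 70 above its underside (axes as the jug). The upright grip bar is 14 wide along jug y, 20 along jug x, from 21 to 96 above the underside; 12 mm of free gap between it and the glass. Pinch it from above with the fingers closing along jug y
- pump_head (a joint): how far the pump head is pressed (m): 0 up, 0.025 at its stop; sprung, about 3 N to start and 12 N at the stop, rises by itself when let go
- pump_top (a point): the syrup pump is an amber bottle of radius 33 in a fixed steel foot of radius 38, 168 high to the black collar. This point is the top centre of its pump head (a black disc of radius 18, on the bottle's axis, top 230 above the counter when up); moves with the head; push here, straight down
- pump_nozzle (a point): mouth of the spout, 100 mm from the bottle's axis (towards the robot within about 15 degrees; the point's -x), 184 above the counter when up, 159 when pressed; moves with the head. The spout is a tube of radius 6 that runs level from the head at 219 above the counter, then bends down to the mouth
- serving_mat: fixed round cork mat, radius 70, 3 thick; origin: centre of its underside, on the counter
- ice_pan: fixed steel pan, 265 (x) by 162 (y) over its rim, 66 high, walls and floor 4 thick: inside 248 by 146, inner floor 4 above the counter. Origin: centre of its underside; its x runs roughly away from the robot. The ice lies in a single layer, loosely, in the half towards +x
- scoop: steel ice scoop, flat bottom, open at front (+x) and top. Bowl 90 long (x), 70 wide (y) outside, 66 inside; bottom 1.6 thick; side walls 40 high at the back, 22 in front; back wall 42 high. A black handle rises from the back wall, leaning back (to -x) 0.35 rad. About 200 g. Origin: centre of the underside; front edge at x = +45; z up. Stands level on its rest, mouth roughly away from the robot
- scoop_grip (a point): middle of the scoop's handle, at (-62, 0, 85) in the scoop's frame, with the scoop's axes. The handle is 16 thick along scoop y, 26 deep, 80 long along its leaning axis (40 to either side of this point). Grip with the fingers closing along scoop y, the tool upright or leaning with the handle
- scoop_rest: fixed blue mat, 150 (x) by 110 (y), 3 thick, on which the scoop stands; origin: centre of its underside
- ice1: ice cube, 26 on a side with rounded edges (about 6), 16 g, slippery (slides on steel when tilted about 12 degrees); origin: its centre. 4 to 8 of the 8 cubes are there
- ice2: ice cube, as ice1
- ice3: ice cube, as ice1
- ice4: ice cube, as ice1
- ice5: ice cube, as ice1
- ice6: ice cube, as ice1
- ice7: ice cube, as ice1
- ice8: ice cube, as ice1
- bell (a joint): how far the bell's plunger is pressed (m): 0 up, 0.006 at its stop; sprung, 1 N to start and 4 N at the stop
- bell_top (a point): top of the plunger of the steel counter bell (plunger head of radius 10, top 63 above the counter; dome of radius 39 below it, 46 high); the bell is fixed
- kettle: white kettle, radius 66, 160 high, with a wooden handle towards its -x (to 130 mm) and a thin spout towards its +x (to 140 mm); bystander, origin: centre of its underside
- cup: white cup, radius 41, 85 high; bystander, origin: centre of its underside
- jar: clear jar with a black lid, radius 32, 80 high; bystander, origin: centre of its underside
There are look-alikes about, which are no part of the job. What is shaped like the part that bears bell but green or purple is not meant.

How it is judged:
On the way, in this order (a step that is already met when the one before it is completed fails the run):
1. The empty jug stands under the nozzle and the pump head is pressed fully down (horizontal distance between jug and pump_nozzle below 0.032 m and angle between jug's own z axis and vertical below 0.1 rad and height (world z) of jug below 0.01 m and value of joint pump_head above 0.0225 m and horizontal distance between each of ice1, ice2, ice3, ice4, ice5, ice6, ice7, ice8 and jug above 0.06 m), for 0.1 s.
2. The jug stands on the serving mat with all the ice in it (horizontal distance between jug and serving_mat below 0.035 m and angle between jug's own z axis and vertical below 0.1 rad and z of jug in the frame of serving_mat below 0.01 m and horizontal distance between each of ice1, ice2, ice3, ice4, ice5, ice6, ice7, ice8 and jug below 0.048 m and z of ice1 in the frame of jug between 0 and 0.105 m and z of ice2 in the frame of jug between 0 and 0.105 m and z of ice3 in the frame of jug between 0 and 0.105 m and z of ice4 in the frame of jug between 0 and 0.105 m and z of ice5 in the frame of jug between 0 and 0.105 m and z of ice6 in the frame of jug between 0 and 0.105 m and z of ice7 in the frame of jug between 0 and 0.105 m and z of ice8 in the frame of jug between 0 and 0.105 m), for 0.2 s.
3. With the ice in the jug on the mat and the scoop back on its rest, the bell plunger is pressed home (all of step 2 and horizontal distance between scoop and scoop_rest below 0.04 m and angle between scoop's own z axis and vertical below 0.12 rad and z of scoop in the frame of scoop_rest below 0.012 m and value of joint bell above 0.0045 m), for 0.05 s.
At the end, for the whole second after the job is handed in: The jug stands upright on the serving mat (centre within 35 mm of the mat's centre) with every ice cube inside it, the scoop stands level on its rest (centres within 40 mm), pump head and bell plunger have sprung back up, and nothing moves (all of step 2 and horizontal distance between scoop and scoop_rest below 0.04 m and angle between scoop's own z axis and vertical below 0.12 rad and z of scoop in the frame of scoop_rest below 0.012 m and value of joint pump_head below 0.003 m and value of joint bell below 0.002 m and linear speed of each of jug, scoop below 0.02 m/s); the robot touches nothing.
It fails at once if The gripper's fingers touch the ice (contact force between the fingers and ice1 above 0.3 N or contact force between the fingers and ice2 above 0.3 N or contact force between the fingers and ice3 above 0.3 N or contact force between the fingers and ice4 above 0.3 N or contact force between the fingers and ice5 above 0.3 N or contact force between the fingers and ice6 above 0.3 N or contact force between the fingers and ice7 above 0.3 N or contact force between the fingers and ice8 above 0.3 N).
It fails at once if The kettle, the cup or the jar is shifted or tipped (distance of any of kettle, cup, jar from where it was at the start of the episode above 0.03 m or angle between any of kettle, cup, jar's own z axis and vertical above 0.3 rad).
Of ice1, ice2, ice3, ice4, ice5, ice6, ice7, ice8 only 4 to 8 are there at a start; the rules pass over those that are not, and their reading is None.
At some moment in a run one of jug, scoop may be knocked a few centimetres aside while the robot is not near it.
It also fails if it takes over 210 s, if anything falls off the work surface, if the arm or the gripper's body presses on something with over 40 N, if the wrist force passes 120 N, or if a joint passes its speed limit or range.

## Working session

There is one attempt and no reset: what is moved stays moved. The work goes in short steps, Python scripts to look and compute and a tool call to move; the robot and the scene stay as the last step left them, time stands still between calls to the robot, and variables do not carry over. Pictures are saved under pics/ and viewed, at most 19 in all, crops included, and the job is handed in when it is done.

Besides the shell and the picture viewer there is one more tool, called after "Request:" by a JSON object that holds its "name" and its "arguments", one argument or row to a line. move_arm: Moves the arm, as the interface text tells. Its arguments: {"type":"object","properties":{"motion":{"type":"string"},"squeeze":{"type":"number"}},"required":["motion"]}

```bash
ls; mkdir -p pics
cat > h.py <<'E'
import numpy as np,cv2
from plant import arm,get_image,get_calibration,models
from scipy.spatial.transform import Rotation as R
def w(cam,p):
    p=np.append(p,1); c=get_calibration(cam)
    if cam=="wrist":
        s=arm.sense(); T=np.eye(4); T[:3,:3]=R.from_quat(s["ee_rot"]).as_matrix(); T[:3,3]=s["ee_pos"]
        return (T@np.array(c["mount"])@p)[:3]
    return (np.linalg.inv(np.array(c["extrinsics"]))@p)[:3]
def find(cam,names,fn="tip_of",mn=0.2):
    for n in names:
        for d in getattr(models,fn)(n,cam):
            if d["conf"]>mn: print(cam,fn[:3],n,round(d["conf"],2),np.round(w(cam,d["at"])*1000).astype(int))
def pic(cam,name):
    im=get_image(cam); cv2.imwrite(f"pics/{name}.png",im[:,:,::-1]); return im
def proj(cam,P):
    c=get_calibration(cam); q=np.array(c["extrinsics"])@np.append(np.array(P)/1000,1); u=np.array(c["intrinsics"])@q[:3]; return u[:2]/u[2]
E
python3 - <<'E'
from h import *
print(arm.sense(), arm.pinch_z)
a=pic("top","top0"); b=pic("side","side0")
N=["jug","jug_grip","pump_top","pump_nozzle","serving_mat","ice_pan","scoop","scoop_grip","scoop_rest","bell_top","kettle","cup","jar","ice1"]
for c in("top","side"): find(c,N)
E
```

```text
pics
{'time_s': 0.0, 'qpos': array([ 1.23600416e+00,  2.60682106e-01, -1.39403570e-01,  1.17268387e+00,
        1.31699356e-05,  1.57077532e+00]), 'dq': array([-1.11628125e-03,  6.70023489e-04,  1.41453228e-03,  5.04247834e-05,
       -6.05873913e-04,  1.16349454e-05]), 'joint_efforts': array([ 2.28869852e-03, -4.05679929e+01,  2.53921992e+01,  1.89320091e-02,
        8.24130575e-05, -6.26475213e-06]), 'ee_pos': array([0.17226951, 0.49519937, 0.23045285]), 'ee_rot': array([ 1.66604966e-01,  9.86023231e-01, -9.71721279e-04, -1.70887734e-04]), 'contact_force': array([0.83503619, 0.2802173 , 0.32148987]), 'moment': array([-0.00120067,  0.03255958, -0.01194604]), 'grip_force': 0.0, 'finger_gap': 1.0012114194232213} -0.0187
top tip jug 0.96 [ 450 -122   -2]
top tip jug 0.62 [563 295  18]
top tip jug_grip 0.84 [393 -86  71]
top tip pump_top 0.73 [ 539 -290  227]
top tip pump_nozzle 0.7 [ 445 -480   -1]
top tip pump_nozzle 0.53 [ 443 -308  182]
top tip pump_nozzle 0.33 [599 297  17]
top tip pump_nozzle 0.32 [ 449 -126   -4]
top tip serving_mat 0.55 [663 101  -3]
top tip ice_pan 0.79 [546 30
[... 918 characters left out ...]
n 0.79 [542 305  -2]
side tip scoop 0.88 [474 120  -1]
side tip scoop_grip 0.97 [410 138  84]
side tip scoop_rest 0.72 [477 114   2]
side tip scoop_rest 0.36 [ 666 -115   63]
side tip bell_top 0.5 [ 665 -116   61]
side tip bell_top 0.37 [ 814 -134   60]
side tip bell_top 0.36 [ 660 -255   62]
side tip kettle 0.94 [626 465   3]
side tip kettle 0.33 [ 452 -123   -2]
side tip cup 0.69 [ 441 -487    4]
side tip jar 0.8 [ 648 -467    1]
side tip jar 0.46 [624 469   3]
side tip jar 0.25 [472 121   0]
side tip ice1 0.66 [597 248  17]
side tip ice1 0.63 [602 298  15]
side tip ice1 0.61 [644 290  18]
side tip ice1 0.54 [564 297  15]
side tip ice1 0.52 [556 259  17]
side tip ice1 0.23 [ 539 -286  229]
```

View pics/top0.png

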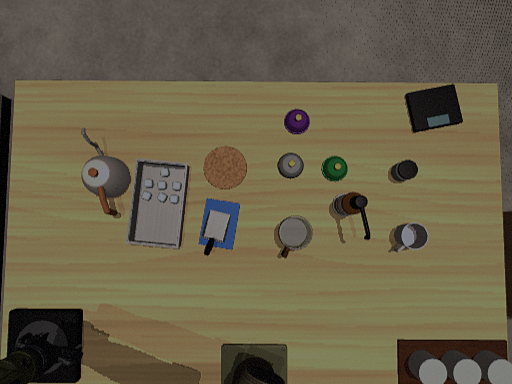

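View pics/side0.png

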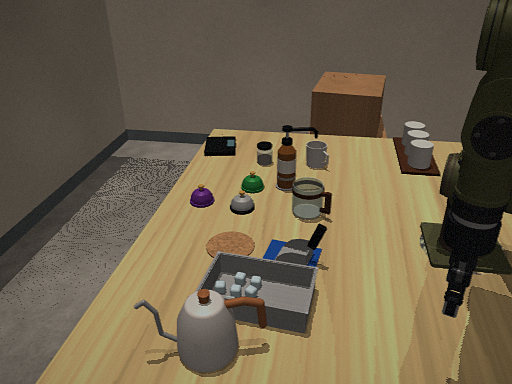

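Run:
```python
from h import *
im=cv2.imread("pics/top0.png")
for P in [(668,-114,63),(813,-133,63),(660,-255,63),(602,295,17)]: print(P,proj("top",P).round())
u=[proj("top",P) for P in [(668,-114,63),(813,-133,63),(660,-255,63)]]
u=np.array(u);lo=(u.min(0)-25).astype(int).clip(0);hi=(u.max(0)+25).astype(int)
v=proj("top",(602,295,17)).astype(int)
A=cv2.resize(im[lo[1]:hi[1],lo[0]:hi[0]],(400,400));B=cv2.resize(im[max(v[1]-50,0):v[1]+50,max(v[0]-50,0):v[0]+50],(400,400))
cv2.imwrite("pics/crop0.png",np.hstack([A,B]))
```

```text
(668, -114, 63) [292. 163.]
(813, -133, 63) [298. 117.]
(660, -255, 63) [337. 166.]
(602, 295, 17) [163. 184.]
```

View pics/crop0.png

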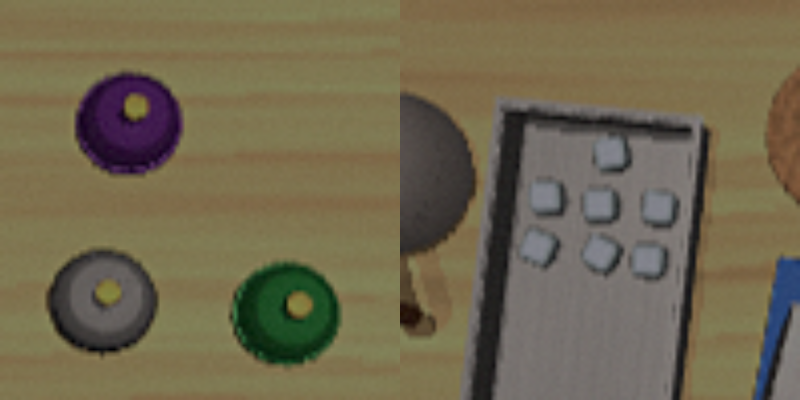

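Purple bell at (298,117) and green bell at (337,166) are look-alikes. The steel one at (292,163), about (668,-114), is the one meant, and the crop confirms it. There are 7 cubes in the pan around (163,184), jug at (294,232), pump at (350,205), mat at (225,167) and scoop on the blue rest at (216,228). I'll start by moving over the jug handle.

Request:
{"name": "move_arm", "arguments": {
  "motion": "0 0 -0.136 18 -48 10 85; 0 0 0 18 -48 10 85; 0 0 0 18 -48 0 85; 0 0 0 18 -48 0 85; 0 0 0 18 -49 0 85; 0 0 0 18 -49 0 85; 0 0 0 18 -49 0 85; 0 0 0 18 -49 0 85; 0 0 0 18 -49 0 85; 0 0 0 18 -49 0 85; 0 0 0 18 -49 0 85; 0 0 0 18 -49 0 85; 0 0 0 0 0 0 85; 0 0 0 0 0 0 85"
}}

```text
time_s: 3.25
ee_pos: [0.388, -0.088, 0.2512]
ee_rot: [0.234, 0.972, 0.0, -0.0]
contact_force: [0.3, 0.5, -0.7]
finger_gap: 0.997
grip_force: 0.0
```

Run:
```python
from h import *
s=arm.sense(); print(s["ee_pos"],s["ee_rot"],s["qpos"]); print([a for a in dir(arm) if a[0]!='_']); print(np.round(get_calibration("wrist")["mount"],3))
pic("wrist","w1"); find("wrist",["jug","jug_grip","pump_top","pump_nozzle"]); print(get_calibration("wrist")["intrinsics"])
get_image("top"); find("top",["jug","jug_grip","ice_pan","scoop"])
```

```text
[ 0.3880303  -0.08797654  0.25116249] [ 2.33630060e-01  9.72325415e-01  2.45932012e-04 -4.71049790e-04] [-2.23362128e-01  3.32272870e-02 -3.61953164e-01  1.17655178e+00
  5.03552168e-04  2.48256499e-01]
['PlanningError', 'hand_in', 'pinch_z', 'sense']
[[-0.    -0.963 -0.269  0.067]
 [ 1.    -0.     0.    -0.   ]
 [-0.    -0.269  0.963 -0.142]
 [ 0.     0.     0.     1.   ]]
wrist tip jug 0.7 [ 455 -122   -2]
wrist tip jug_grip 0.93 [393 -90  69]
wrist tip jug_grip 0.26 [414 136  89]
wrist tip pump_nozzle 0.44 [ 448 -311  188]
wrist tip pump_nozzle 0.4 [412 135  91]
[[281.77736743   0.         258.35613708]
 [  0.         281.77736743 192.24520742]
 [  0.           0.           1.        ]]
top tip jug 0.75 [479 116   0]
top tip jug 0.65 [ 450 -125    0]
top tip jug_grip 0.9 [390 -87  70]
top tip ice_pan 0.79 [540 302  -2]
top tip scoop 0.84 [470 124   6]
```

View pics/w1.png

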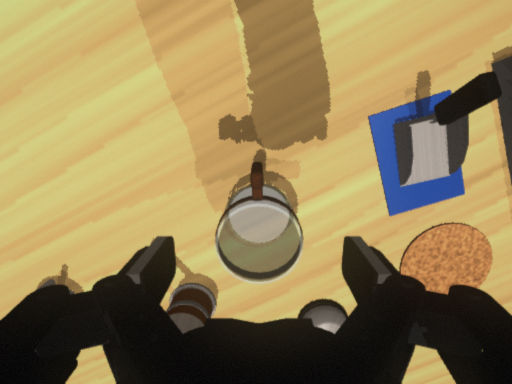

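The handle (column 258, rows 160–200) points straight up the image, so the fingers are aligned with it. Descending to grip it.

Request:
{"name": "move_arm", "arguments": {
  "motion": "0 0 0 2 0 -40 85; 0 0 0 0 0 -40 85; 0 0 0 0 0 -40 85; 0 0 0 0 0 -40 85; 0 0 0 0 0 -30 85; 0 0 0 0 0 0 85; 0 0 0 0 0 0 0; 0 0 0 0 0 0 0; 0 0 0 0 0 0 0; 0 0 0 0 0 0 0; 0 0 0 0 0 0 0; 0 0 0 0 0 0 0; 0 0 0 0 0 0 0; 0 0 0 0 0 0 0",
  "squeeze": 60
}}

```text
time_s: 5.5
ee_pos: [0.3908, -0.0884, 0.062]
ee_rot: [0.233, 0.972, -0.0, 0.001]
contact_force: [-2.8, -0.9, 4.6]
finger_gap: 0.157
grip_force: 58.4
```

Request:
{"name": "move_arm", "arguments": {
  "motion": "0 0 0 0 0 12 0; 0 0 0 0 0 13 0; 0 0 0 -2 -20 0 0; 0 0 0 -4 -30 0 0; 0 0 0 -4 -30 0 0; 0 0 0 -4 -30 0 0; 0 0 0 -4 -30 0 0; 0 0 0 -4 -30 0 0; 0 0 0 0 -12 0 0; 0 0 0 0 0 -12 0; 0 0 0 0 0 -10 0; 0 0 0 0 0 -3 0; 0 0 0 0 0 0 0"
}}

```text
time_s: 7.12
ee_pos: [0.3674, -0.2685, 0.062]
ee_rot: [0.233, 0.973, 0.0, -0.001]
contact_force: [-5.5, 2.6, 12.2]
finger_gap: 0.153
grip_force: 61.1
```

Run:
```python
from h import *
print(arm.sense()["contact_force"])
a=pic("side","s2"); find("side",["jug","pump_nozzle","pump_top"]);cv2.imwrite("pics/s2c.png",cv2.resize(a[90:250,200:400,::-1],(750,600)))
get_image("top"); find("top",["jug","pump_nozzle","pump_top"])
```

```text
[-5.50037793  2.62490416 12.15777916]
side tip jug 0.85 [ 431 -303   -3]
side tip jug 0.68 [ 538 -286  230]
side tip pump_nozzle 0.7 [ 443 -310  186]
side tip pump_top 0.65 [ 538 -287  230]
side tip pump_top 0.54 [663 100   1]
top tip jug 0.65 [ 428 -305    0]
top tip pump_nozzle 0.5 [ 445 -311  184]
top tip pump_nozzle 0.42 [ 649 -467   -1]
top tip pump_top 0.83 [ 540 -288  228]
```

View pics/s2c.png

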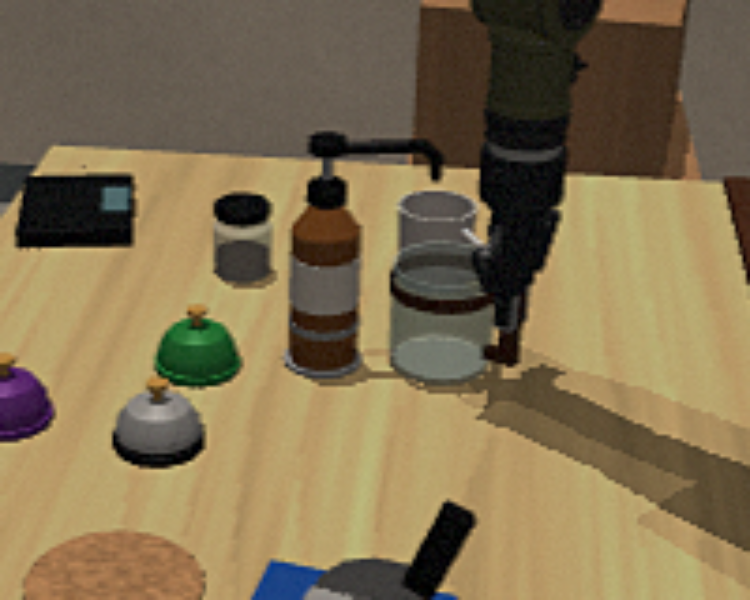

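The jug stands under the nozzle, with its centre about 15 mm from it. Releasing, rising, then going over the pump head with shut fingers.

Request:
{"name": "move_arm", "arguments": {
  "motion": "0 0 0 0 0 0 60; 0 0 0 0 0 0 60; 0 0 0 0 0 0 60; 0 0 0 0 0 0 60; 0 0 0 0 0 20 60; 0 0 0 0 0 40 60; 0 0 0 0 0 40 60; 0 0 0 0 0 40 60; 0 0 0 0 0 40 60; 0 0 0 0 0 50 0; 0 0 0 20 0 0 0; 0 0 0 30 -4 0 0; 0 0 0 40 -5 0 0; 0 0 0 40 -5 0 0; 0 0 0 30 -5 0 0; 0 0 0 11 0 0 0; 0 0 0 0 0 0 0; 0 0 0 0 0 0 0"
}}

```text
time_s: 9.78
ee_pos: [0.5384, -0.2889, 0.2912]
ee_rot: [0.233, 0.972, 0.0, -0.001]
contact_force: [0.7, 0.4, -0.2]
finger_gap: -0.004
grip_force: 0.0
```

Run:
```python
from h import *
print(arm.sense()["ee_pos"])
for c in("side","top"): get_image(c); find(c,["jug","pump_nozzle","pump_top"])
```

```text
[ 0.53843273 -0.28890586  0.29118269]
side tip jug 0.93 [ 430 -300   -2]
side tip pump_nozzle 0.47 [ 445 -308  184]
side tip pump_top 0.44 [ 540 -288  232]
top tip jug 0.88 [ 426 -304   -2]
top tip jug 0.64 [610 341  20]
top tip pump_nozzle 0.72 [ 446 -307  183]
top tip pump_top 0.59 [ 540 -288  224]
top tip pump_top 0.57 [ 366 -267   69]
top tip pump_top 0.51 [ 442 -307  183]
```

Press down to z ≈ 0.200.

Request:
{"name": "move_arm", "arguments": {
  "motion": "0 0 0 0 0 -25 0; 0 0 0 0 0 -25 0; 0 0 0 0 0 -12 0; 0 0 0 0 0 -10 0; 0 0 0 0 0 -10 0; 0 0 0 0 0 -6 0; 0 0 0 0 0 -4 0; 0 0 0 0 0 0 0; 0 0 0 0 0 0 0; 0 0 0 0 0 0 0"
}}

```text
time_s: 11.42
ee_pos: [0.5388, -0.2888, 0.2049]
ee_rot: [0.233, 0.972, -0.0, 0.002]
contact_force: [-9.9, 4.9, 24.5]
finger_gap: 0.002
grip_force: 12.1
```

At the stop (24 N, z 0.205). Rise, and go back over the jug handle.

Request:
{"name": "move_arm", "arguments": {
  "motion": "0 0 0 0 0 20 0; 0 0 0 0 0 30 0; 0 0 0 0 0 40 0; 0 0 0 -11 0 0 0; 0 0 0 -30 4 0 60; 0 0 0 -40 5 0 60; 0 0 0 -40 5 0 60; 0 0 0 -30 5 0 60; 0 0 0 -20 1 0 60; 0 0 0 0 0 0 60; 0 0 0 0 0 0 60"
}}

```text
time_s: 12.8
ee_pos: [0.3694, -0.2696, 0.2893]
ee_rot: [0.233, 0.972, -0.0, 0.001]
contact_force: [0.9, -0.4, 0.2]
finger_gap: 0.704
grip_force: 0.0
```

Run:
```python
from h import *
print(arm.sense()["ee_pos"])
pic("wrist","w3");find("wrist",["jug","jug_grip","pump_top"])
for c in("side","top"): get_image(c); find(c,["jug","jug_grip","pump_top"])
```

```text
[ 0.36939475 -0.26961542  0.28925701]
wrist tip jug 0.76 [ 429 -302   -4]
wrist tip jug_grip 0.67 [ 368 -266   70]
side tip jug 0.88 [ 431 -301   -3]
side tip jug_grip 0.79 [ 367 -269   71]
side tip pump_top 0.67 [ 539 -286  231]
side tip pump_top 0.5 [602 301  12]
top tip jug 0.8 [ 426 -304    1]
top tip jug_grip 0.93 [ 369 -267   69]
top tip pump_top 0.57 [ 541 -286  228]
```

View pics/w3.png

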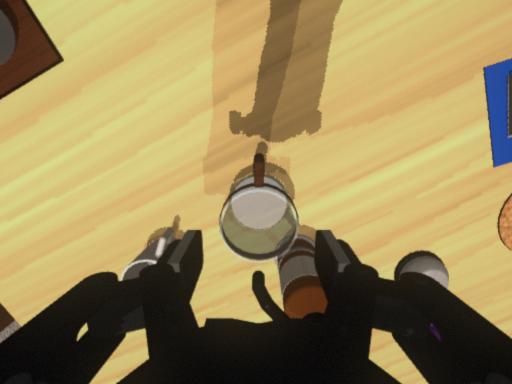

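Handle at (260,170), still aligned, and the jug hasn't moved. Descending and gripping.

Request:
{"name": "move_arm", "arguments": {
  "motion": "0 0 0 -2 1 -40 60; 0 0 0 0 0 -45 60; 0 0 0 0 0 -45 60; 0 0 0 0 0 -45 60; 0 0 0 0 0 -35 60; 0 0 0 0 0 -17 60; 0 0 0 0 0 0 60; 0 0 0 0 0 0 0; 0 0 0 0 0 0 0; 0 0 0 0 0 0 0; 0 0 0 0 0 0 0; 0 0 0 0 0 0 0; 0 0 0 0 0 0 0; 0 0 0 0 0 10 0; 0 0 0 0 0 15 0; 0 0 0 -3 20 0 0; 0 0 0 -3 30 0 0; 0 0 0 0 40 0 0; 0 0 0 0 40 0 0; 0 0 0 0 40 0 0"
}}

```text
time_s: 15.9
ee_pos: [0.3585, -0.0957, 0.0866]
ee_rot: [0.233, 0.972, 0.0, -0.001]
contact_force: [1.0, 1.1, -3.9]
finger_gap: 0.158
grip_force: 58.7
```

Request:
{"name": "move_arm", "arguments": {
  "motion": "0 0 0 0 0 30 0; 0 0 0 0 0 40 0; 0 0 0 0 0 40 0; 0 0 0 10 10 0 0; 0 0 0 20 20 0 0; 0 0 0 30 30 0 0; 0 0 0 30 30 0 0; 0 0 0 30 30 0 0; 0 0 0 30 30 0 0; 0 0 0 30 30 0 0; 0 0 0 30 30 0 0; 0 0 0 20 20 0 0; 0 0 0 0 0 0 0; 0 0 0 0 0 0 0"
}}

```text
time_s: 17.65
ee_pos: [0.5884, 0.1321, 0.1952]
ee_rot: [0.233, 0.972, -0.001, -0.002]
contact_force: [0.5, 0.2, -2.5]
finger_gap: 0.157
grip_force: 59.3
```

Run:
```python
from h import *
print(arm.sense()["ee_pos"])
for c in("side","top"): get_image(c); find(c,["jug","jug_grip","serving_mat"])
```

```text
[0.58844804 0.13212943 0.19517048]
side tip jug 0.69 [651 100 129]
side tip jug_grip 0.95 [592 128 203]
side tip serving_mat 0.97 [661 102  -1]
top tip jug 0.63 [648  97 131]
top tip jug_grip 0.59 [590 135 205]
top tip serving_mat 0.58 [662 101  -2]
```

Request:
{"name": "move_arm", "arguments": {
  "motion": "0 0 0 6 1 -30 0; 0 0 0 0 0 -40 0; 0 0 0 0 0 -35 0; 0 0 0 0 0 -15 0; 0 0 0 0 0 -10 0; 0 0 0 0 0 0 0; 0 0 0 0 0 0 50; 0 0 0 0 0 0 50; 0 0 0 0 0 0 50; 0 0 0 0 0 0 50; 0 0 0 0 0 20 50; 0 0 0 0 0 40 50; 0 0 0 0 0 50 50; 0 0 0 0 0 50 50; 0 0 0.1 0 0 30 60; 0 0 0.11 -40 0 0 60; 0 0 0 -50 0 0 60; 0 0 0 -50 1 0 60; 0 0 0 -40 1 0 60; 0 0 0 0 0 0 60"
}}

```text
time_s: 20.55
ee_pos: [0.4135, 0.1345, 0.2576]
ee_rot: [0.129, 0.992, -0.0, -0.001]
contact_force: [0.3, 0.8, 0.1]
finger_gap: 0.706
grip_force: 0.0
```

Run:
```python
from h import *
print(arm.sense()["ee_pos"])
pic("wrist","w4");find("wrist",["jug","scoop","scoop_grip","scoop_rest"])
for c in("side","top"): get_image(c); find(c,["jug","jug_grip","serving_mat","scoop","scoop_grip","scoop_rest","ice_pan"])
```

```text
[0.41346831 0.13448066 0.25760646]
wrist tip jug 0.75 [664 102   2]
wrist tip scoop 0.89 [480 120   2]
wrist tip scoop 0.26 [548 304   2]
wrist tip scoop_grip 0.73 [417 136  88]
side tip jug 0.63 [657 103   2]
side tip jug 0.63 [646 290  16]
side tip jug_grip 0.67 [596 129  73]
side tip serving_mat 0.56 [665  96  -2]
side tip serving_mat 0.56 [661 102   3]
side tip scoop 0.65 [471 122   3]
side tip scoop_grip 0.66 [411 134  85]
side tip scoop_rest 0.89 [478 115  -3]
side tip ice_pan 0.88 [539 307  -2]
side tip ice_pan 0.49 [596 132  75]
top tip jug 0.76 [656 103   2]
top tip jug_grip 0.97 [599 138  73]
top tip jug_grip 0.73 [ 650 -465   -1]
top tip serving_mat 0.79 [660 102  -1]
top tip serving_mat 0.71 [468 120   4]
top tip scoop 0.8 [469 120   6]
top tip scoop 0.52 [662 104  -3]
top tip scoop_grip 0.61 [409 138  89]
top tip scoop_rest 0.64 [475 116   2]
top tip ice_pan 0.81 [543 300  -2]
```

View pics/w4.png

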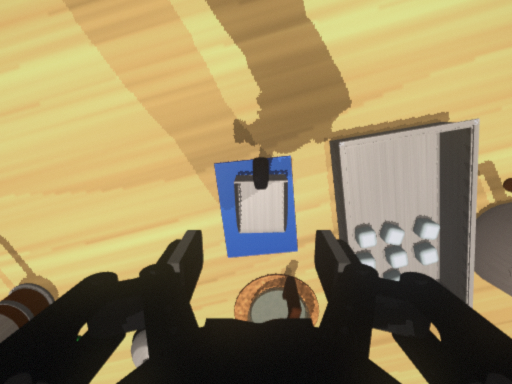

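Scoop handle at (261,172) and bowl (262,205) line up with the tool, so scoop yaw ≈ -15°. The jug stands on the mat, about 5 mm off centre. Leaning the tool with the handle and gripping.

Request:
{"name": "move_arm", "arguments": {
  "motion": "-0.045 -0.169 0 -20 6 -30 60; -0.045 -0.169 0 -19 6 -37 60; 0 0 0 0 0 0 60; 0 0 0 10 -2.7 -28 60; 0 0 0 10 -2.7 -28 60; 0 0 0 10 -2.7 -28 60; 0 0 0 9.7 -2.6 -28.7 60; 0 0 0 0 0 0 60; 0 0 0 0 0 0 60",
  "squeeze": 100
}}

```text
time_s: 22.72
ee_pos: [0.4173, 0.1363, 0.0782]
ee_rot: [0.128, 0.976, -0.022, 0.173]
contact_force: [0.8, -0.0, 0.4]
finger_gap: 0.702
grip_force: 0.0
```

Run:
```python
from h import *
print(arm.sense()["ee_pos"])
a=pic("side","s5");cv2.imwrite("pics/s5c.png",cv2.resize(a[170:330,180:380,::-1],(750,600)))
```

```text
[0.41729619 0.13628129 0.07823338]
```

View pics/s5c.png

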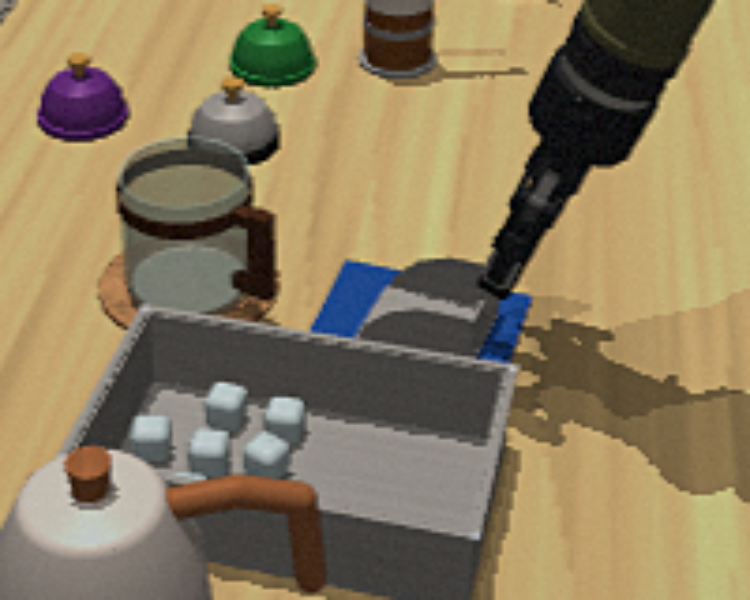

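The fingers straddle the handle and lean with it. Close and lift.

Request:
{"name": "move_arm", "arguments": {
  "motion": "0 0 0 0 0 0 0; 0 0 0 0 0 0 0; 0 0 0 0 0 0 0; 0 0 0 0 0 0 0; 0 0 0 0 0 0 0; 0 0 0 0 0 0 0; 0 0 0 0 0 20 0; 0 0 0 0 0 40 0; 0 0 0 0 0 40 0; 0 0 0 0 0 40 0; 0 0 0 0 0 0 0; 0 0 0 0 0 0 0"
}}

```text
time_s: 24.28
ee_pos: [0.4159, 0.1356, 0.2161]
ee_rot: [0.128, 0.977, -0.023, 0.171]
contact_force: [0.3, -1.0, -3.3]
finger_gap: 0.176
grip_force: 97.7
```

Run:
```python
from h import *
s=arm.sense();print(s["ee_pos"])
for c in("side","top"):
    im=pic(c,c+"6"); find(c,["scoop","scoop_grip"]+["ice1"]*(c=="top"))
# pan corners: crop from top
im=cv2.imread("pics/top6.png"); cv2.imwrite("pics/pan6.png",cv2.resize(im[150:260,120:200],(436,600),interpolation=cv2.INTER_CUBIC))
```

```text
[0.41592473 0.1356444  0.21609723]
side tip scoop 0.74 [468 120 135]
side tip scoop_grip 0.73 [407 134 229]
side tip scoop_grip 0.7 [595 130  73]
side tip scoop_grip 0.43 [543 304  -5]
top tip scoop 0.95 [469 118 142]
top tip scoop 0.45 [622 468  -2]
top tip scoop_grip 0.69 [412 139 222]
top tip ice1 0.62 [560 293  20]
top tip ice1 0.57 [556 258  16]
top tip ice1 0.57 [605 340  17]
top tip ice1 0.54 [643 293  14]
top tip ice1 0.53 [602 296  16]
top tip ice1 0.51 [569 349  21]
top tip ice1 0.46 [597 252  19]
```

View pics/pan6.png

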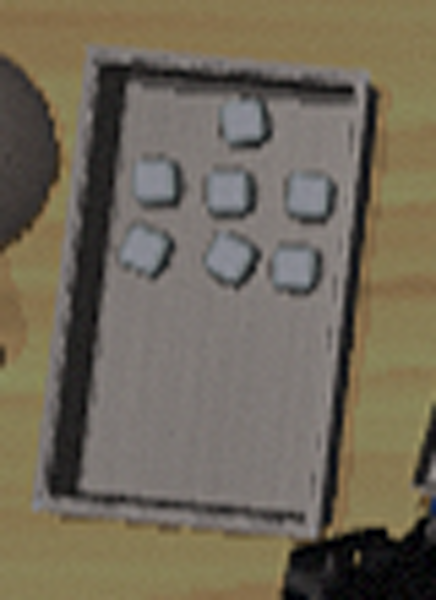

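```bash
cat >> h.py <<'E'
def ray(cam,u,v,z):
    c=get_calibration(cam); E=np.array(c["extrinsics"]); d=E[:3,:3].T@np.linalg.inv(np.array(c["intrinsics"]))@[u,v,1]; o=-E[:3,:3].T@E[:3,3]
    return (o+d*(z-o[2])/d[2])*1000
E
python3 - <<'E'
from h import *
P=[ray("top",120+x/5.45,150+y/5.45,.066)[:2] for x,y in [(90,48),(378,76),(325,535),(38,508)]]
P=np.array(P); c=P.mean(0); print(P.round(),c.round())
vx=(P[0]+P[1]-P[2]-P[3])/2; vy=(P[0]+P[3]-P[1]-P[2])/2
print(np.hypot(*vx),np.hypot(*vy),np.degrees(np.arctan2(vx[1],vx[0])),np.degrees(np.arctan2(-vy[0],vy[1])))
yaw=(np.arctan2(vx[1],vx[0])+np.arctan2(-vy[0],vy[1]))/2; 
ice=np.array([ray("top",120+x/5.45,150+y/5.45,.030)[:2] for x,y in [(243,122),(157,181),(229,192),(309,195),(146,250),(232,258),(297,268)]])
for off in (0,): 
    C=np.array([543,303]); M=np.array([[np.cos(yaw),np.sin(yaw)],[-np.sin(yaw),np.cos(yaw)]]); print(np.degrees(yaw)); print((( ice-c)@M.T).round())
s=arm.sense(); Rm=R.from_quat(s["ee_rot"]).as_matrix(); print(Rm.round(3), (s["ee_pos"]+Rm[:,2]*arm.pinch_z)*1000)
E
```

```text
[[677. 368.]
 [662. 204.]
 [403. 228.]
 [417. 389.]] [540. 297.]
260.52010496624996 163.22564033753676 -5.086809650802948 -5.076662794784062
-5.081736222793506
[[100.  -1.]
 [ 61.  45.]
 [ 59.   3.]
 [ 61. -44.]
 [ 20.  47.]
 [ 21.  -3.]
 [ 18. -42.]]
[[-0.908  0.258  0.33 ]
 [ 0.242  0.966 -0.089]
 [-0.341 -0.001 -0.94 ]] [410.52967283 137.54792921 234.2315494 ]
```

Pan in the image: yaw -5°, centre about (542,302). The cubes lie in three columns at pan y ≈ 46, 0 and -43. First pass goes down the middle column, so move the scoop over the pan.

Request:
{"name": "move_arm", "arguments": {
  "motion": "0 0 0 0 15 0 0; 0 0 0.085 2 25 0 0; 0 0 0.085 5 30 0 0; 0 0.04 0 5 30 0 0; 0 0 0 5 30 0 0; 0 0 0 5 30 0 0; 0 0 0 0 16 0 0; 0 0 0 0 0 -30 0; 0 0 0 0 0 -40 0; 0 0 0 0 0 -30 0; 0 0 0 0 0 -10 0; 0 0 0 0 0 0 0"
}}

```text
time_s: 26.12
ee_pos: [0.439, 0.3121, 0.1074]
ee_rot: [0.044, 0.987, -0.009, 0.154]
contact_force: [0.5, 0.2, -1.6]
finger_gap: 0.175
grip_force: 97.8
```

Run:
```python
from h import *
print(arm.sense()["ee_pos"],arm.sense()["contact_force"])
a=pic("wrist","w7");b=pic("side","s7");find("side",["scoop","ice_pan"]);
cv2.imwrite("pics/m7.png",np.hstack([cv2.resize(a[120:330,100:380,::-1],(400,300)),cv2.resize(b[230:350,180:340,::-1],(400,300))]))
```

```text
[0.43896958 0.31205224 0.1074356 ] [ 0.49459191  0.15432964 -1.56976755]
side tip scoop 0.74 [492 308  27]
side tip scoop 0.45 [ 440 -309  187]
side tip ice_pan 0.63 [540 306  -2]
side tip ice_pan 0.51 [480 113   4]
```

View pics/m7.png

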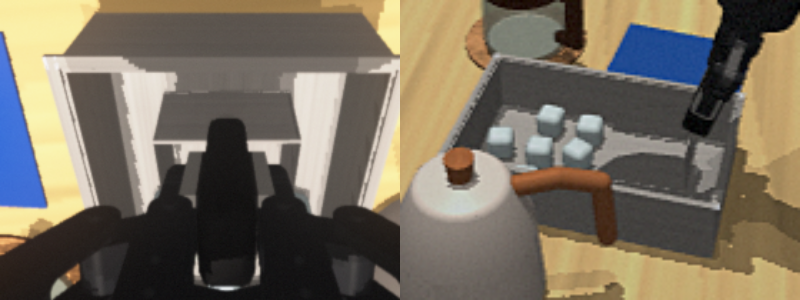

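Scoop is centred in the pan (scoop column 227, pan centre 228 in the left crop). Lowering to the floor.

Request:
{"name": "move_arm", "arguments": {
  "motion": "0 0 0 0 0 -10 0; 0 0 0 0 0 -8 0; 0 0 0 0 0 -3 0; 0 0 0 0 0 -2 0; 0 0 0 0 0 -2 0; 0 0 0 0 0 0 0"
}}

```text
time_s: 27.08
ee_pos: [0.4395, 0.3123, 0.0832]
ee_rot: [0.045, 0.987, -0.009, 0.155]
contact_force: [-1.9, -1.3, 1.4]
finger_gap: 0.174
grip_force: 98.6
```

Request:
{"name": "move_arm", "arguments": {
  "motion": "0 0 0 8 -0.7 -1 0; 0 0 0 10 -0.9 0 0; 0 0 0 10 -0.9 0 0; 0 0 0 10 -0.9 0 0; 0 0 0 10 -0.9 0 0; 0 0 0 10 -0.9 0 0; 0 0 0 10 -0.9 0 0; 0 0 0 10 -0.9 0 0; 0 0 0 10 -0.9 0 0; 0 0 0 10 -0.9 0 0; 0 0 0 10 -0.9 0 0; 0 0 0 10 -0.9 0 0; 0 0 0 0 0 0 0"
}}

```text
time_s: 28.7
ee_pos: [0.5587, 0.3024, 0.0828]
ee_rot: [0.045, 0.987, -0.008, 0.155]
contact_force: [-1.2, 1.1, 2.5]
finger_gap: 0.173
grip_force: 98.4
```

Run:
```python
from h import *
print(arm.sense()["ee_pos"],arm.sense()["contact_force"])
a=pic("top","t8");b=pic("side","s8");
cv2.imwrite("pics/m8.png",np.hstack([cv2.resize(a[155:255,125:205,::-1],(400,500)),cv2.resize(b[230:350,180:340,::-1],(400,500))]))
```

```text
[0.55873347 0.30242799 0.08277842] [-1.19581342  1.07967028  2.46036849]
```

View pics/m8.png

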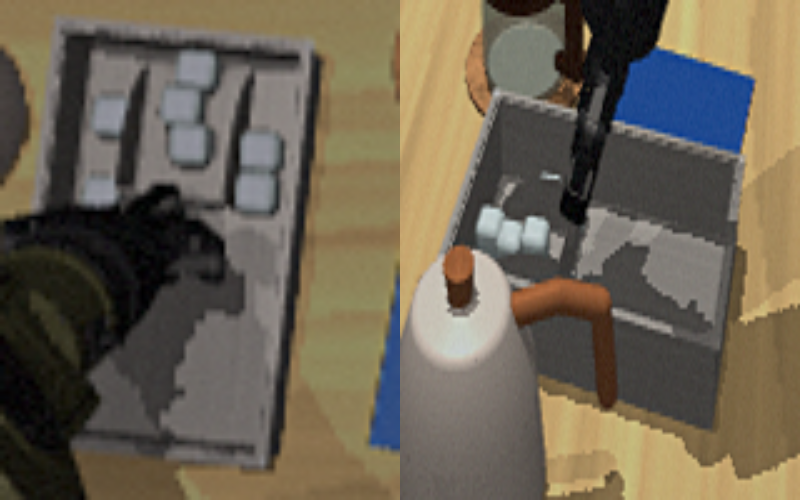

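Three cubes (at 195,68 / 182,103 / 190,145 in the left half) are in the scoop. A little further, then tilt back and lift.

Request:
{"name": "move_arm", "arguments": {
  "motion": "0 0 0 7 -0.6 0 0; 0 0 0 0 0 0 0; -0.009 -0.1 0 -8 0.7 2 0; -0.009 -0.1 0 -8 0.7 2 0; -0.009 -0.1 0 -8 0.7 2 0; -0.004 -0.05 0 -5 0.4 2 0; 0 0 0 0 0 8 0; 0 0 0 0 0 20 0; 0 0 0 0 0 30 0; 0 0 0 0 0 30 0; 0 0 0 0 0 30 0; 0 0 0 0 0 20 0; 0 0 0 0 0 0 0; 0 0 0 0 0 0 0"
}}

```text
time_s: 30.55
ee_pos: [0.5348, 0.3028, 0.2266]
ee_rot: [0.043, 0.945, -0.017, 0.323]
contact_force: [0.6, -0.5, -2.6]
finger_gap: 0.177
grip_force: 97.9
```

Run:
```python
from h import *
print(arm.sense()["ee_pos"],arm.sense()["contact_force"],arm.sense()["qpos"])
a=pic("top","t9");b=pic("side","s9");find("side",["scoop"]); find("top",["scoop","jug"])
cv2.imwrite("pics/m9.png",np.hstack([cv2.resize(a[140:240,125:205,::-1],(400,500)),cv2.resize(b[200:350,180:320,::-1],(400,500))]))
```

```text
[0.53483125 0.30279441 0.22660299] [ 0.55443621 -0.4742428  -2.56615034] [ 0.75864853  0.12973725 -0.54298993  0.42763563 -0.48077569  0.73220521]
side tip scoop 0.88 [610 295 166]
top tip scoop 0.86 [611 293 176]
top tip scoop 0.51 [662 104  -3]
top tip scoop 0.39 [ 541 -288  225]
top tip jug 0.73 [657  98   3]
top tip jug 0.65 [599 249  19]
```

View pics/m9.png

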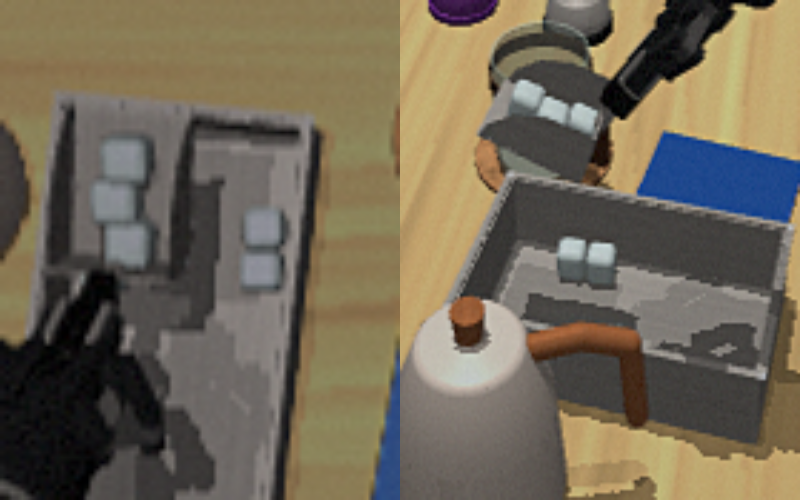

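All three cubes are held. Carrying them to the jug.

Request:
{"name": "move_arm", "arguments": {
  "motion": "0 0 0 0 -15 0 0; 0 0 0 0 -30 0 0; 0 0 0 0 -35 0 0; 0 0 0 0 -35 0 0; 0 0 0 -1 -35 0 0; 0 0 0 0 -26 0 0; 0 0 0 0 -15 0 0; 0 0 0 0 0 0 0; 0.013 0.15 0 9 -0.8 -13 0; 0.006 0.07 0 4 -0.4 -6 0; 0 0 0 0 0 0 0"
}}

```text
time_s: 32.17
ee_pos: [0.5491, 0.1116, 0.2091]
ee_rot: [0.044, 0.975, -0.012, 0.219]
contact_force: [0.3, 0.2, -3.1]
finger_gap: 0.179
grip_force: 98.1
```

```bash
cat >> h.py <<'E'
def state():
    s=arm.sense(); Rm=R.from_quat(s["ee_rot"]).as_matrix(); tz=Rm[:,2]; y=Rm[:,1]; yaw=np.arctan2(-y[0],y[1]); ex=np.array([np.cos(yaw),np.sin(yaw),0])
    pitch=0.35-np.arctan2(tz@ex,-tz[2]); f=np.cos(pitch)*ex+np.array([0,0,-np.sin(pitch)]); u=np.sin(pitch)*ex+np.array([0,0,np.cos(pitch)])
    t=s["ee_pos"]*1000; print("TCP",t.round(1),"yaw",np.degrees(yaw).round(1),"pitch",pitch.round(3),"roll",y[2].round(3),"lip",(t+101*f-75*u).round(),"rear",(t+11*f-75*u).round(),"F",s["contact_force"].round(1),"q",s["qpos"].round(2),"t",s["time_s"])
E
python3 - <<'E'
from h import *
state()
a=pic("top","t10");find("top",["scoop","jug"]);b=pic("side","s10");find("side",["scoop","jug"]);
E
```

```text
TCP [549.1 111.6 209.1] yaw -5.3 pitch -0.092 roll -0.003 lip [656. 102. 144.] rear [567. 110. 135.] F [ 0.3  0.2 -3.1] q [ 0.29  0.06 -0.56  0.54 -0.16  0.35] t 32.175
top tip scoop 0.71 [633 105 153]
top tip scoop 0.21 [ 540 -288  231]
top tip jug 0.89 [655  98   1]
top tip jug 0.24 [607 111 154]
side tip scoop 0.62 [611 104 135]
side tip jug 0.69 [659 100   1]
```

Request:
{"name": "move_arm", "arguments": {
  "motion": "0.008 0.09 0 3.3 -1 -9 0; 0.007 0.075 0 6 -0.5 4.5 0; 0.007 0.075 0 6.2 -0.6 4.5 0; 0.007 0.075 0 7 -0.6 4.3 0; 0.007 0.075 0 7.2 -0.7 4.2 0; 0.007 0.075 0 8 -0.7 4 0; 0.007 0.075 0 8 -0.7 4 0; 0.007 0.075 0 8.5 -0.7 2.8 0; 0.007 0.075 0 8.6 -0.8 2.7 0; 0.007 0.075 0 9 -0.8 2.4 0; 0.007 0.075 0 9.1 -0.8 2.3 0; 0 0 0 0 0 0 0; 0 0 0 0 0 0 0; 0 0 0 0 0 0 0"
}}

```text
time_s: 34.22
ee_pos: [0.6275, 0.1036, 0.2371]
ee_rot: [0.043, 0.979, 0.008, -0.199]
contact_force: [0.5, 0.8, -2.2]
finger_gap: 0.174
grip_force: 97.9
```

Run:
```python
from h import *
state()
a=pic("top","t11");b=pic("side","s11");w_=pic("wrist","w11")
find("side",["jug","ice1"]);find("top",["ice1"])
cv2.imwrite("pics/m11.png",np.hstack([cv2.resize(a[140:250,125:250,::-1],(400,400)),cv2.resize(b[160:310,180:340,::-1],(400,400))]))
```

```text
TCP [627.5 103.6 237.1] yaw -5.1 pitch 0.75 roll -0.001 lip [650. 102. 113.] rear [585. 107. 175.] F [ 0.5  0.8 -2.2] q [0.12 0.82 0.77 1.91 0.08 0.2 ] t 34.225
side tip jug 0.97 [660 104  -1]
side tip ice1 0.7 [573 250  16]
side tip ice1 0.69 [665 101  -1]
side tip ice1 0.49 [600 244  18]
top tip ice1 0.53 [569 348  19]
top tip ice1 0.5 [572 248  14]
top tip ice1 0.43 [624 343  19]
top tip ice1 0.41 [599 247  23]
```

View pics/m11.png

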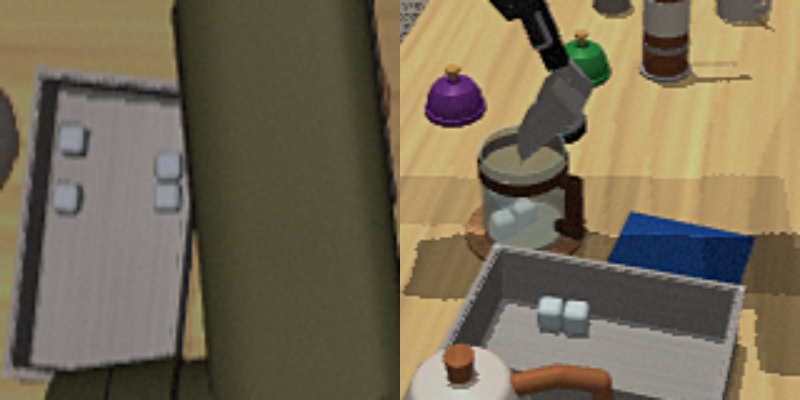

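The jug on the mat shows cubes inside, around (515,215) in the right half. Four remain in the pan: two at y ≈ 248 and two at y ≈ 345. Going back for the right-hand pair.

Request:
{"name": "move_arm", "arguments": {
  "motion": "-0.013 -0.149 0 -16 1.3 4 0; -0.013 -0.149 0 -16 1.3 0 0; -0.013 -0.149 0 -16 1.3 0 0; -0.013 -0.149 0 -16 1.3 0 0; -0.010 -0.114 0 -16 1.3 0 0; 0 0 0 -10 16 0 0; 0 0 0 -20 33 0 0; 0 0 0 -20 34 0 0; 0 0 0 -20 34 0 0; 0 0 0 -20 32 0 0; 0 0 0 -10 17 0 0; 0 0 0 0 0 -40 0; 0 0 0 0 0 -45 0; 0 0 0 0 0 -40 0; 0 0 0 0 0 -15 0; 0 0 0 0 0 0 0"
}}

```text
time_s: 36.52
ee_pos: [0.4484, 0.2746, 0.0977]
ee_rot: [0.044, 0.988, -0.008, 0.145]
contact_force: [0.4, 0.3, -1.7]
finger_gap: 0.177
grip_force: 98.1
```

Run:
```python
from h import *
state()
b=pic("side","s12");a=pic("wrist","w12");find("side",["scoop"])
cv2.imwrite("pics/m12.png",np.hstack([cv2.resize(a[100:330,60:440,::-1],(400,300)),cv2.resize(b[160:350,180:340,::-1],(400,300))]))
```

```text
TCP [448.4 274.6  97.7] yaw -5.1 pitch 0.058 roll -0.003 lip [544. 266.  17.] rear [455. 274.  22.] F [ 0.4  0.3 -1.7] q [ 0.67  0.23 -0.61  0.52 -0.2   0.74] t 36.525
side tip scoop 0.96 [503 266  16]
```

View pics/m12.png

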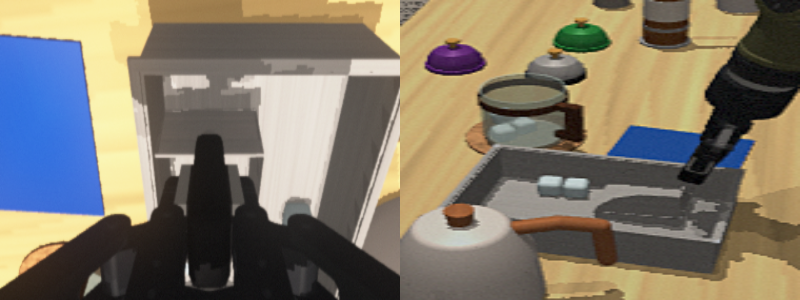

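Request:
{"name": "move_arm", "arguments": {
  "motion": "0 0 0 0 1.5 -8 0; 0 0 0 0 0 -4 0; 0 0 0 0 0 -3 0; 0 0 0 0 0 0 0; 0 0 0 8 -0.7 0 0; 0 0 0 10 -0.9 0 0; 0 0 0 10 -0.9 0 0; 0 0 0 10 -0.9 0 0; 0 0 0 10 -0.9 0 0; 0 0 0 10 -0.9 0 0; 0 0 0 10 -0.9 0 0; 0 0 0 10 -0.9 0 0; 0 0 0 10 -0.9 0 0; 0 0 0 10 -0.9 0 0; 0 0 0 10 -0.9 0 0; 0 0 0 8 -0.7 0 0; 0 0 0 0 0 0 0"
}}

```text
time_s: 38.8
ee_pos: [0.5658, 0.2672, 0.0847]
ee_rot: [0.044, 0.988, -0.006, 0.146]
contact_force: [-9.2, 0.1, 9.6]
finger_gap: 0.176
grip_force: 100.1
```

Run:
```python
from h import *
state()
a=pic("top","t13");find("top",["ice1"])
```

```text
TCP [565.8 267.2  84.7] yaw -5.1 pitch 0.056 roll 0.001 lip [662. 259.   4.] rear [573. 267.   9.] F [-9.2  0.1  9.6] q [ 0.53  0.38 -0.43  0.52 -0.17  0.59] t 38.8
top tip ice1 0.62 [647 242  22]
top tip ice1 0.58 [690  92  43]
top tip ice1 0.47 [679 120  20]
top tip ice1 0.44 [572 352  18]
top tip ice1 0.43 [666  97  19]
top tip ice1 0.42 [624 243  16]
top tip ice1 0.42 [619 342  17]
top tip ice1 0.4 [ 651 -465   -1]
top tip ice1 0.25 [544 302  -1]
```

Both cubes are on the scoop floor (x 624 and 647, lip at 662). Tilt, lift and carry.

Request:
{"name": "move_arm", "arguments": {
  "motion": "-0.009 -0.1 0 -9 0.7 2 0; -0.009 -0.1 0 -8 0.7 2 0; -0.009 -0.1 0 -8 0.7 2 0; -0.004 -0.05 0 -5 0.4 2 0; 0 0 0 0 0 8 0; 0 0 0 0 0 20 0; 0 0 0 0 0 30 0; 0 0 0 0 0 30 0; 0 0 0 0 0 30 0; 0 0 0 0 0 20 0; 0 0 0 0 0 0 0; 0 0 0 0 -15 0 0; 0 0 0 0 -30 0 0; 0 0 0 0 -35 0 0; 0 0 0 0 -35 0 0; 0 0 0 0 -28 0 0; 0 0 0 0 -15 0 0; 0 0 0 0 0 0 0"
}}

```text
time_s: 41.15
ee_pos: [0.5346, 0.109, 0.2281]
ee_rot: [0.043, 0.948, -0.015, 0.316]
contact_force: [0.2, 0.2, -2.5]
finger_gap: 0.177
grip_force: 101.9
```

Run:
```python
from h import *
state()
b=pic("side","s14");find("side",["ice1","jug"])
get_image("top");find("top",["ice1","jug"])
```

```text
TCP [534.6 109.  228.1] yaw -5.3 pitch -0.293 roll -0.002 lip [652.  98. 185.] rear [567. 106. 159.] F [ 0.2  0.2 -2.5] q [ 0.35 -0.07 -0.76  0.28 -0.26  0.37] t 41.15
side tip ice1 0.53 [612  98 187]
side tip ice1 0.42 [595  93 183]
side tip jug 0.9 [660 101   2]
side tip jug 0.65 [525 111 234]
top tip ice1 0.74 [525 115 237]
top tip ice1 0.62 [683 123  20]
top tip ice1 0.59 [573 351  20]
top tip ice1 0.57 [596  91 185]
top tip ice1 0.55 [618 103 193]
top tip ice1 0.55 [ 652 -466   -1]
top tip ice1 0.42 [686  97  42]
top tip ice1 0.38 [622 343  18]
top tip jug 0.95 [657 100   3]
```

Request:
{"name": "move_arm", "arguments": {
  "motion": "0.013 0.146 0 9 0.5 -14 0; 0.013 0.146 0 9 0.5 -14 0; 0.007 0.075 0 6 -0.5 4.5 0; 0.007 0.075 0 6.2 -0.6 4.5 0; 0.007 0.075 0 7 -0.6 4.3 0; 0.007 0.075 0 7.2 -0.7 4.2 0; 0.007 0.075 0 8 -0.7 4 0; 0.007 0.075 0 8 -0.7 4 0; 0.007 0.075 0 8.5 -0.7 2.8 0; 0.007 0.075 0 8.6 -0.8 2.7 0; 0.007 0.075 0 9 -0.8 2.4 0; 0.007 0.075 0 9.1 -0.8 2.3 0; 0 0 0 0 0 0 0; 0 0 0 0 0 0 0; 0 0 0 0 0 0 0"
}}

```text
time_s: 43.32
ee_pos: [0.6313, 0.1058, 0.2396]
ee_rot: [0.044, 0.979, 0.01, -0.197]
contact_force: [-0.7, -0.4, -1.4]
finger_gap: 0.171
grip_force: 101.7
```

Run:
```python
from h import *
state()
b=pic("side","s15");find("side",["ice1","jug"])
get_image("top");find("top",["ice1"])
```

```text
TCP [631.3 105.8 239.6] yaw -5.1 pitch 0.747 roll 0.003 lip [654. 104. 116.] rear [589. 110. 177.] F [-0.7 -0.4 -1.4] q [0.12 0.83 0.79 1.92 0.08 0.2 ] t 43.325
side tip jug 0.74 [661 102  -1]
top tip ice1 0.59 [574 351  18]
top tip ice1 0.58 [622 340  17]
```

Run:
```python
from h import *
for u,v in [(113,214),(101,205),(105,195),(118,208),(130,180)]:
  print(u,v,[ray("top",u,v,z).round()[:2] for z in(.06,.12)])
```

```text
113 214 [array([506., 437.]), array([505., 417.])]
101 205 [array([533., 475.]), array([531., 453.])]
105 195 [array([564., 464.]), array([561., 442.])]
118 208 [array([524., 422.]), array([522., 403.])]
130 180 [array([611., 388.]), array([606., 370.])]
```

Request:
{"name": "move_arm", "arguments": {
  "motion": "-0.013 -0.149 0 -16 1.3 4 0; -0.013 -0.149 0 -16 1.3 0 0; -0.013 -0.149 0 -16 1.3 0 0; -0.013 -0.149 0 -16 1.3 0 0; -0.009 -0.1 0 -16 1.3 0 0; 0 0 0 -7 16 0 0; 0 0 0 -15 35 0 0; 0 0 0 -17 40 0 0; 0 0 0 -18 40 0 0; 0 0 0 -18 40 0 0; 0 0 0 -15 35 0 0; 0 0 0 -10 20 0 0; 0 0 0 0 0 0 0"
}}

```text
time_s: 45.2
ee_pos: [0.4547, 0.3409, 0.2421]
ee_rot: [0.042, 0.989, -0.004, 0.14]
contact_force: [0.8, 0.1, -1.9]
finger_gap: 0.176
grip_force: 101.9
```

Run:
```python
from h import *
state()
b=pic("side","s16");t=pic("top","t16");find("side",["ice1","jug","scoop","kettle"]);find("top",["ice1","jug"])
cv2.imwrite("pics/m16.png",np.hstack([cv2.resize(t[140:260,70:260,::-1],(400,300)),cv2.resize(b[150:384,120:360,::-1],(400,300))]))
```

```text
TCP [454.7 340.9 242.1] yaw -4.9 pitch 0.069 roll 0.004 lip [550. 333. 160.] rear [460. 340. 167.] F [ 0.8  0.1 -1.9] q [ 0.76  0.19 -0.25  0.95 -0.21  0.82] t 45.2
side tip ice1 0.42 [658 102   3]
side tip jug 0.88 [660 103   1]
side tip kettle 0.95 [625 468   1]
top tip ice1 0.64 [624 341  20]
top tip ice1 0.63 [677  78  43]
top tip ice1 0.62 [687  92  20]
top tip ice1 0.61 [573 352  22]
top tip ice1 0.47 [686 116  48]
top tip ice1 0.45 [660  92  19]
top tip ice1 0.4 [677 123  18]
top tip ice1 0.34 [595 135  73]
top tip jug 0.87 [656 101  -1]
```

View pics/m16.png

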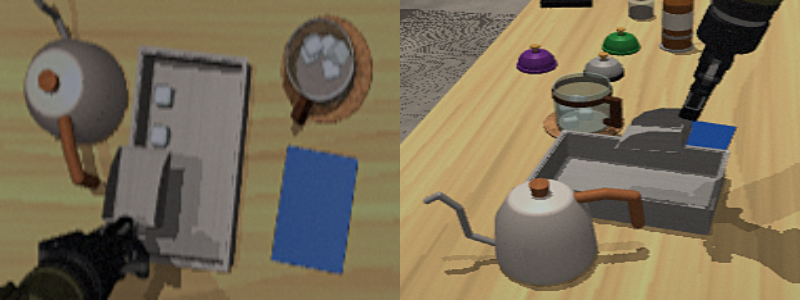

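Five cubes are in the jug (322,58). Two remain, at (162,95) and (160,133). Down for the last pair, keeping clear of the kettle handle.

Request:
{"name": "move_arm", "arguments": {
  "motion": "0 0 0 -6 4.6 -40 0; 0 0 0 0 0 -45 0; 0 0 0 0 0 -40 0; 0 0 0 0 0 -20 0; 0 0 0 0 0 0 0"
}}

```text
time_s: 46.22
ee_pos: [0.4475, 0.341, 0.0949]
ee_rot: [0.044, 0.989, -0.006, 0.139]
contact_force: [-0.8, -0.7, -1.9]
finger_gap: 0.177
grip_force: 101.8
```

Run:
```python
from h import *
state()
a=pic("wrist","w17");b=pic("side","s17");find("side",["scoop"])
cv2.imwrite("pics/m17.png",np.hstack([cv2.resize(a[100:330,60:440,::-1],(400,300)),cv2.resize(b[190:384,140:360,::-1],(400,300))]))
```

```text
TCP [447.5 341.   94.9] yaw -5.1 pitch 0.072 roll 0.0 lip [542. 333.  13.] rear [453. 340.  19.] F [-0.8 -0.7 -1.9] q [ 0.77  0.3  -0.51  0.58 -0.21  0.84] t 46.225
side tip scoop 0.63 [500 338  13]
side tip scoop 0.57 [478 116   0]
```

View pics/m17.png

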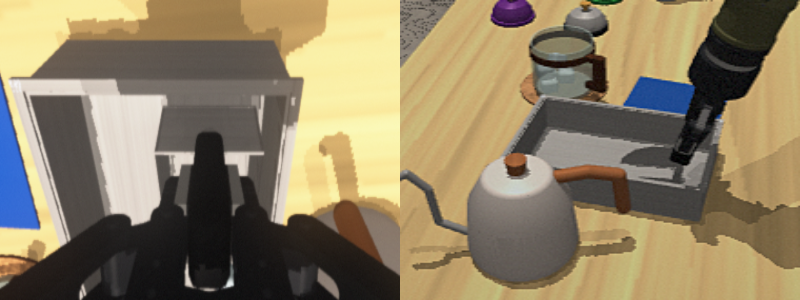

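Request:
{"name": "move_arm", "arguments": {
  "motion": "0 0 0 0 3 -7 0; 0 0 0 0 0 -4 0; 0 0 0 0 0 -2 0; 0 0 0 0 0 0 0; 0 0 0 8 -0.7 0 0; 0 0 0 10 -0.9 0 0; 0 0 0 10 -0.9 0 0; 0 0 0 10 -0.9 0 0; 0 0 0 10 -0.9 0 0; 0 0 0 10 -0.9 0 0; 0 0 0 10 -0.9 0 0; 0 0 0 10 -0.9 0 0; 0 0 0 10 -0.9 0 0; 0 0 0 10 -0.9 0 0; 0 0 0 10 -0.9 0 0; 0 0 0 10 -0.9 0 0; 0 0 0 0 0 0 0"
}}

```text
time_s: 48.5
ee_pos: [0.5686, 0.337, 0.0866]
ee_rot: [0.044, 0.989, -0.003, 0.142]
contact_force: [-3.3, 1.5, 5.3]
finger_gap: 0.176
grip_force: 103.3
```

Run:
```python
from h import *
state()
a=pic("top","t18");find("top",["ice1"])
```

```text
TCP [568.6 337.   86.6] yaw -5.0 pitch 0.064 roll 0.007 lip [664. 329.   5.] rear [575. 336.  11.] F [-3.3  1.5  5.3] q [ 0.62  0.44 -0.32  0.59 -0.18  0.69] t 48.5
top tip ice1 0.55 [688  94  21]
top tip ice1 0.51 [658 338  20]
top tip ice1 0.5 [677  78  43]
top tip ice1 0.5 [677 121  19]
top tip ice1 0.48 [658  91  19]
top tip ice1 0.47 [633 346  24]
top tip ice1 0.44 [685 113  49]
```

Request:
{"name": "move_arm", "arguments": {
  "motion": "0 0 0 5 -0.4 0 0; 0 0 0 3 -0.3 0 0; 0 0 0 0 0 0 0; -0.009 -0.1 0 -8 0.7 1 0; -0.009 -0.1 0 -8 0.7 2 0; -0.009 -0.1 0 -9 0.7 2 0; -0.004 -0.05 0 -5 0.4 2 0; 0 0 0 -2 0 8 0; 0 0 0 0 0 20 0; 0 0 0 0 0 30 0; 0 0 0 0 0 30 0; 0 0 0 0 0 30 0; 0 0 0 0 0 20 0; 0 0 0 0 0 0 0"
}}

```text
time_s: 50.35
ee_pos: [0.5445, 0.3381, 0.2325]
ee_rot: [0.043, 0.949, -0.01, 0.313]
contact_force: [0.4, 0.0, -2.4]
finger_gap: 0.174
grip_force: 102.1
```

Run:
```python
from h import *
state()
a=pic("side","s19");find("side",["ice1","scoop"]);get_image("top");find("top",["ice1"])
```

```text
TCP [544.5 338.1 232.5] yaw -5.0 pitch -0.286 roll 0.008 lip [662. 328. 189.] rear [576. 335. 164.] F [ 0.4  0.  -2.4] q [ 0.78  0.18 -0.45  0.49 -0.47  0.76] t 50.35
side tip ice1 0.52 [628 330 191]
side tip ice1 0.5 [608 341 181]
side tip scoop 0.8 [619 332 170]
top tip ice1 0.52 [677  77  46]
top tip ice1 0.51 [687  93  20]
top tip ice1 0.48 [605 337 181]
top tip ice1 0.46 [660  90  21]
top tip ice1 0.43 [678 120  18]
```

Both cubes are held in the scoop. Carry to the jug.

Request:
{"name": "move_arm", "arguments": {
  "motion": "0 0 0 0 -15 0 0; 0 0 0 -1 -30 0 0; 0 0 0 -2 -35 0 0; 0 0 0 -2 -35 0 0; 0 0 0 -2 -36 0 0; 0 0 0 -2 -36 0 0; 0 0 0 -1 -26 0 0; 0 0 0 0 -14 0 0; 0 0 0 0 0 0 0; 0 0 0 0 0 0 0"
}}

```text
time_s: 51.85
ee_pos: [0.5329, 0.1104, 0.2288]
ee_rot: [0.041, 0.949, -0.012, 0.311]
contact_force: [0.1, 0.1, -2.3]
finger_gap: 0.174
grip_force: 101.9
```

Run:
```python
from h import *
state()
a=pic("side","s20");find("side",["ice1","jug"]);get_image("top");find("top",["ice1","jug","scoop_rest"])
```

```text
TCP [532.9 110.4 228.8] yaw -4.9 pitch -0.283 roll 0.004 lip [650. 100. 185.] rear [564. 108. 160.] F [ 0.1  0.1 -2.3] q [ 0.35 -0.07 -0.75  0.3  -0.25  0.36] t 51.85
side tip ice1 0.45 [ 648 -467    2]
side tip ice1 0.44 [592 101 183]
side tip jug 0.93 [662 102   1]
side tip jug 0.72 [ 647 -468    1]
side tip jug 0.58 [ 445 -484    4]
top tip ice1 0.6 [592  97 184]
top tip ice1 0.54 [684 116  47]
top tip ice1 0.51 [688  91  21]
top tip ice1 0.47 [678  78  42]
top tip ice1 0.42 [577 127 178]
top tip jug 0.54 [657  97   3]
top tip scoop_rest 0.64 [476 118   3]
```

Request:
{"name": "move_arm", "arguments": {
  "motion": "0.013 0.142 0 10 -0.3 -14 0; 0.013 0.142 0 10 -0.3 -14 0; 0.007 0.075 0 6 -0.5 4.5 0; 0.007 0.075 0 6.2 -0.6 4.5 0; 0.007 0.075 0 7 -0.6 4.3 0; 0.007 0.075 0 7.2 -0.7 4.2 0; 0.007 0.075 0 8 -0.7 4 0; 0.007 0.075 0 8 -0.7 4 0; 0.007 0.075 0 8.5 -0.7 2.8 0; 0.007 0.075 0 8.6 -0.8 2.7 0; 0.007 0.075 0 9 -0.8 2.4 0; 0.007 0.075 0 9.1 -0.8 2.3 0; 0 0 0 0 0 0 0; 0 0 0 0 0 0 0; 0 0 0 0 0 0 0"
}}

```text
time_s: 54.08
ee_pos: [0.6296, 0.1026, 0.2382]
ee_rot: [0.044, 0.979, 0.013, -0.2]
contact_force: [0.1, -0.0, -1.7]
finger_gap: 0.177
grip_force: 101.7
```

Request:
{"name": "move_arm", "arguments": {
  "motion": "-0.013 -0.149 0 -16 1.3 4 0; -0.013 -0.149 0 -16 1.3 0 0; -0.013 -0.149 0 -16 1.3 0 0; -0.013 -0.149 0 -16 1.3 0 0; -0.013 -0.149 0 -16 1.3 0 0; 0 0 0 -20 2 0 0; 0 0 0 -30 4 0 0; 0 0 -0.085 -30 4 0 0; 0 0 -0.085 -30 4 0 0; 0 0 0 -15 2 0 0; 0 0 0 0 0 0 0"
}}

```text
time_s: 55.45
ee_pos: [0.4281, 0.1254, 0.2414]
ee_rot: [0.126, 0.979, -0.016, 0.161]
contact_force: [0.1, 0.5, -2.3]
finger_gap: 0.172
grip_force: 101.9
```

Run:
```python
from h import *
state()
a=pic("side","s21");find("side",["ice1","jug","scoop","scoop_rest"]);b=pic("top","t21");find("top",["ice1","jug","scoop","scoop_rest","serving_mat"])
cv2.imwrite("pics/m21.png",np.hstack([cv2.resize(b[140:260,120:260,::-1],(400,400)),cv2.resize(a[150:330,170:380,::-1],(400,400))]))
```

```text
TCP [428.1 125.4 241.4] yaw -14.6 pitch 0.024 roll 0.009 lip [524. 100. 164.] rear [437. 123. 166.] F [ 0.1  0.5 -2.3] q [ 0.43 -0.07 -0.55  0.83 -0.2   0.65] t 55.45
side tip jug 0.62 [661 102  -1]
side tip scoop 0.75 [478 113 159]
side tip scoop_rest 0.83 [477 116   2]
side tip scoop_rest 0.4 [479 111 160]
top tip ice1 0.63 [669  73  22]
top tip ice1 0.59 [650 129  26]
top tip ice1 0.57 [686 116  50]
top tip ice1 0.56 [687  93  22]
top tip ice1 0.56 [685  79  45]
top tip ice1 0.52 [677 122  20]
top tip ice1 0.45 [656  96  19]
top tip jug 0.85 [659 101   1]
top tip scoop 0.79 [475 111 161]
top tip scoop_rest 0.76 [478 114   1]
top tip serving_mat 0.7 [687  94  21]
top tip serving_mat 0.56 [660 103  -3]
top tip serving_mat 0.24 [649 131  24]
```

View pics/m21.png

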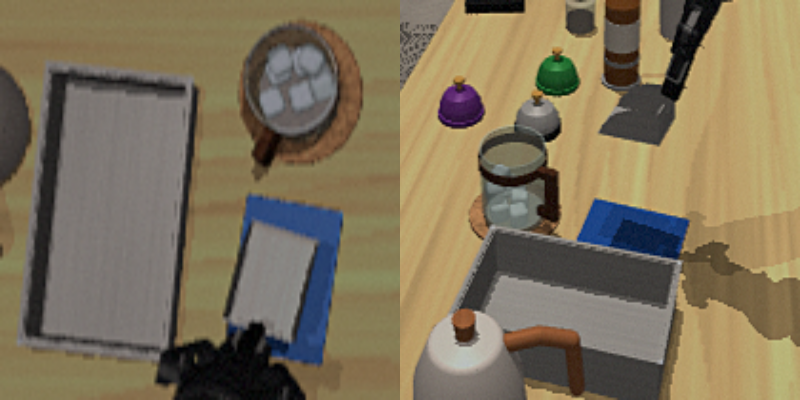

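The pan is empty and seven cubes show in the jug (290,80). Put the scoop back on its rest.

Request:
{"name": "move_arm", "arguments": {
  "motion": "-0.006 -0.023 0 -5 4 -30 0; 0 0 0 0 0 -40 0; 0 0 0 0 0 -40 0; 0 0 0 0 0 -30 0; 0 0 0 0 0 -12 0; 0 0 0 0 0 -6 0; 0 0 0 0 0 -4 0; 0 0 0 0 0 0 0"
}}

```text
time_s: 57.0
ee_pos: [0.4248, 0.1292, 0.0804]
ee_rot: [0.127, 0.976, -0.018, 0.175]
contact_force: [-5.3, -0.1, 8.0]
finger_gap: 0.173
grip_force: 103.6
```

Run:
```python
from h import *
state()
get_image("side");find("side",["scoop"]);get_image("top");find("top",["scoop","scoop_rest"])
```

```text
TCP [424.8 129.2  80.4] yaw -14.7 pitch -0.004 roll 0.009 lip [523. 104.   6.] rear [436. 126.   5.] F [-5.3 -0.1  8. ] q [ 0.45  0.09 -0.88  0.32 -0.22  0.68] t 57.0
side tip scoop 0.61 [480 113   0]
side tip scoop 0.55 [416 128  94]
top tip scoop 0.61 [474 111   6]
top tip scoop_rest 0.95 [477 117   2]
```

Request:
{"name": "move_arm", "arguments": {
  "motion": "0 0 0 0 0 1 20; 0 0 0 0 0 0 30; 0 0 0 0 0 0 45; 0 0 0 0 0 0 45; 0 0 0 0 0 0 45; 0 0 0 -7 1.7 19 45; 0 0 0 -10 2.6 28 45; 0 0 0 -12 3 34 45; 0 0 0 -12 3 34 45; 0 0 0 0 0 40 45; 0.044 0.168 0 0 0 10 45; 0.045 0.169 0 0 0 0 0; 0 0 0 0 0 0 0"
}}

```text
time_s: 58.88
ee_pos: [0.3846, 0.1387, 0.2438]
ee_rot: [0.131, 0.991, 0.004, 0.001]
contact_force: [-0.1, 0.4, 0.2]
finger_gap: 0.111
grip_force: 0.0
```

Run:
```python
from h import *
state()
a=pic("side","s22");find("side",["scoop","scoop_grip","scoop_rest","bell_top","jug"]);get_image("top");find("top",["scoop","scoop_grip","scoop_rest","bell_top","jug"])
w_=pic("wrist","w22");find("wrist",["scoop","scoop_grip"])
```

```text
TCP [384.6 138.7 243.8] yaw -15.0 pitch 0.35 roll 0.008 lip [451. 121. 139.] rear [370. 143. 170.] F [-0.1  0.4  0.2] q [ 0.34  0.05 -0.36  1.15  0.01  0.6 ] t 58.875
side tip scoop 0.57 [480 111  -1]
side tip scoop_grip 0.73 [417 130  89]
side tip scoop_grip 0.71 [661  99   2]
side tip scoop_grip 0.67 [541 305   1]
side tip scoop_rest 0.6 [476 114   3]
side tip bell_top 0.58 [ 444 -310  188]
side tip bell_top 0.42 [ 814 -135   59]
side tip bell_top 0.41 [ 660 -256   62]
side tip bell_top 0.38 [ 668 -115   61]
side tip jug 0.95 [657 103   3]
top tip scoop 0.73 [474 115   8]
top tip scoop_grip 0.6 [416 135  88]
top tip scoop_rest 0.81 [476 117   1]
top tip bell_top 0.59 [476 114   5]
top tip bell_top 0.58 [ 816 -134   62]
top tip bell_top 0.53 [ 660 -256   63]
top tip bell_top 0.51 [ 670 -114   62]
top tip jug 0.8 [656 100   4]
wrist tip scoop 0.83 [476 113   1]
wrist tip scoop_grip 0.67 [422 130  88]
```

Scoop is on its rest, within a few mm of centre. Now the steel bell.

Request:
{"name": "move_arm", "arguments": {
  "motion": "0 0 0 15 -15 0 0; 0 0 0 35 -31 0 0; 0 0 0 35 -31 0 0; 0 0 0 35 -31 0 0; 0 0 0 35 -31 0 0; 0 0 0 35 -31 0 0; 0 0 0 35 -31 0 0; 0 0 0 35 -31 0 0; 0 0 0 23 -21 0 0; 0 0 0 0 0 -40 0; 0 0 0 0 0 -50 0; 0 0 0 0 0 -45 0; 0 0 0 0 0 0 0"
}}

```text
time_s: 61.25
ee_pos: [0.661, -0.1134, 0.1048]
ee_rot: [0.129, 0.992, 0.004, -0.004]
contact_force: [-0.8, -0.1, -0.2]
finger_gap: -0.003
grip_force: 0.0
```

Run:
```python
from h import *
state()
b=pic("side","s23");find("side",["bell_top","jug","scoop"]);a=pic("top","t23");find("top",["ice1","jug","scoop"])
cv2.imwrite("pics/m23.png",np.hstack([cv2.resize(a[130:260,190:340,::-1],(400,400)),cv2.resize(b[150:310,170:350,::-1],(400,400))]))
```

```text
TCP [ 661.  -113.4  104.8] yaw -14.9 pitch 0.359 roll 0.007 lip [ 727. -131.   -1.] rear [ 646. -109.   31.] F [-0.8 -0.1 -0.2] q [-0.17  0.58  0.04  1.04  0.01  0.09] t 61.25
side tip bell_top 0.47 [ 812 -135   58]
side tip bell_top 0.45 [ 665 -116   61]
side tip bell_top 0.4 [ 661 -256   62]
side tip bell_top 0.33 [ 444 -482    4]
side tip jug 0.8 [661 101   0]
side tip scoop 0.56 [478 116   0]
top tip ice1 0.65 [653  97  22]
top tip ice1 0.64 [474 115   6]
top tip ice1 0.6 [670  72  23]
top tip ice1 0.51 [679 126  19]
top tip ice1 0.48 [687  81  45]
top tip ice1 0.47 [686 116  42]
top tip ice1 0.41 [690  91  23]
top tip jug 0.93 [654  98   5]
top tip scoop 0.61 [477 117   4]
```

View pics/m23.png

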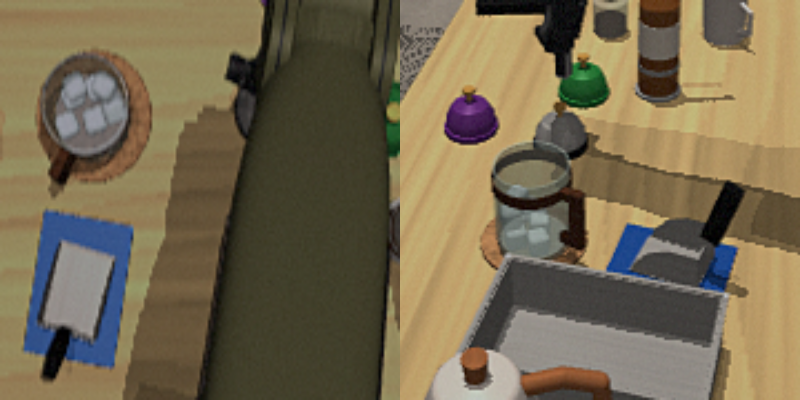

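Everything is in place, with the fingertips over the steel bell at (560,110). Press.

Request:
{"name": "move_arm", "arguments": {
  "motion": "0 0 0 6 -1.5 -15 0; 0 0 0 0 0 -15 0; 0 0 0 0 0 -8 0; 0 0 0 0 0 -6 0; 0 0 0 0 0 -4 0; 0 0 0 0 0 -3 0; 0 0 0 0 0 0 0; 0 0 0 0 0 0 0"
}}

```text
time_s: 62.65
ee_pos: [0.6708, -0.1154, 0.0588]
ee_rot: [0.129, 0.992, 0.004, 0.001]
contact_force: [-3.6, 0.6, 3.2]
finger_gap: -0.0
grip_force: 1.5
```

Request:
{"name": "move_arm", "arguments": {
  "motion": "0 0 0 -1 0 -3 0; 0 0 0 -1 0 -3 0; 0 0 0 0 0 -1 0; 0 0 0 0 0 0 0; 0 0 0 0 0 0 0"
}}

```text
time_s: 63.28
ee_pos: [0.6711, -0.1155, 0.0566]
ee_rot: [0.129, 0.992, 0.004, 0.004]
contact_force: [-7.2, 1.6, 24.0]
finger_gap: 0.001
grip_force: 12.0
```

At the stop (24 N). Retract and check before handing in.

Request:
{"name": "move_arm", "arguments": {
  "motion": "0 0 0 0 0 20 0; 0 0 0 0 0 30 0; 0 0 0 0 0 40 0; 0 0 0 -20 0 40 0; 0 0 0 -40 0 40 0; 0 0 0 -40 0 0 0; 0 0 0 0 0 0 0; 0 0 0 0 0 0 0; 0 0 0 0 0 0 0; 0 0 0 0 0 0 0"
}}

```text
time_s: 64.53
ee_pos: [0.5697, -0.1154, 0.2208]
ee_rot: [0.129, 0.992, 0.004, 0.001]
contact_force: [0.1, -1.3, 0.1]
finger_gap: 0.0
grip_force: 0.0
```

Run:
```python
from h import *
get_image("side");find("side",["jug","scoop","scoop_rest","serving_mat","bell_top","pump_top","kettle"]);get_image("top");find("top",["ice1","jug","scoop","scoop_rest"])
print(arm.sense()["contact_force"]); print(arm.hand_in())
```

```text
side tip jug 0.72 [660 101   2]
side tip scoop 0.98 [479 112  -2]
side tip scoop_rest 0.86 [480 117  -1]
side tip serving_mat 0.73 [665 100   0]
side tip bell_top 0.46 [ 812 -135   59]
side tip bell_top 0.43 [ 656 -257   63]
side tip pump_top 0.58 [ 540 -285  229]
side tip kettle 0.97 [624 466   0]
top tip ice1 0.54 [653  95  21]
top tip ice1 0.53 [652 129  23]
top tip ice1 0.5 [690  94  16]
top tip ice1 0.47 [476 116   2]
top tip ice1 0.44 [683 114  46]
top tip ice1 0.42 [686  84  46]
top tip ice1 0.37 [678 124  17]
top tip jug 0.97 [655 100   1]
top tip jug 0.48 [542 301  -1]
top tip scoop 0.58 [475 112   5]
top tip scoop_rest 0.85 [478 116   1]
top tip scoop_rest 0.52 [ 670 -113   62]
[0.17179487 0.46436406 0.04177481]
the job is handed in; nothing more can be done
None
```

The job is handed in at about 65 s, verdict not shown: the pump was pressed to its stop over the empty jug, all 7 cubes went into the jug on the mat by scoop, the scoop is back on its rest, and the steel bell was rung last.

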